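# Check a curved roller lane by running the fingertips along it

### The arm

A 6-joint arm with a two-finger parallel gripper is mounted at the origin on the work surface. World frame = base frame: x ahead of the robot, y to its left, z up, the work surface at z = 0. Lengths are in mm, angles in degrees, forces in N, time in s.
With the tool pointing down it reaches from about 350 to 850 mm from the base axis. Payload 8.1 kg.
Tool frame: the origin (TCP) lies between the finger pads; the fingertips stand 11 mm ahead of it and the grasp point (between the pads) lies 8 mm behind it; z points along the fingers, y is the line along which they close (so a half turn about z gives the same grasp; the last joint's range is limited). The gripper opens to 85 mm and grips with 20 to 120 N. Pads are 22 mm wide; open, the fingers measure 114 mm over their backs; the gripper's body (76 mm by 85 mm) begins 54 mm behind the grasp point. The pads swing forward as they close: fully open they stand 13 mm farther back than shut.
Start: joints at [-68.549, 7.471, 85.268, -0, 87.261, -4.893], TCP at [266.281, -537.68, 242.292] pointing down, gripper open.
Joint ranges: [-169.43, 169.43], [-51.17, 129.36], [1.28, 143.12], [-76.62, 256.62], [0, 156.53], [-152.29, 152.29]. Speed limits (degrees/s): [136.94, 136.94, 159.86, 180, 180, 180].

### API

Orientations are given as [roll, pitch, yaw] about the fixed x, y, z axes, in that order (R = Rz(yaw) Ry(pitch) Rx(roll)).
In Python, from bench import r, snapshot, get_calibration gives the robot as it stands.
- The arm moves only by the tool step_arm, never from a script. Its argument "rows" is a list of rows, each a list of 2 entries, a list of its own where there are three numbers: the shift along the tool's x, y, z in mm, then the turn about the tool's z in degrees. In form: [[[tx, ty, tz], yaw], ...]. A call has 1 to 12 rows; each row is the pose to reach, as a shift and turn from the pose commanded when the call began, along the tool's axes at that moment; what a row does not reach only later rows make up. A row lasts 1/10 s, in which the tool goes at most 50 mm and 8.59 degrees, less where a joint would pass 70% of its speed; a pose out of reach is approached as far as the arm can. A call with a gripper value outside its range is refused whole. "fingers" is the opening, from 0 (shut) to 1 (fully open), set as the call begins (left out, the last holds). The fingers move at their own pace and stop on an object; "squeeze" is the grip in N (left out, the last holds). Time passes only in rows, so rows that repeat a pose let the fingers close. It gives the time, the measured TCP pose, the force, the opening and the grip force at its end, in the units of the state.
- r.sense(): the state, without advancing time (a new reading comes with each control period).
- snapshot(name): name is "scene" or "top"; returns the picture (384x512x3 uint8, blue, green, red); there is no depth.
- get_calibration(name): a dict with "fovy" (degrees; the focal length in pixels is half the picture's height over the tangent of half this angle, whatever the lens; pixels are square), "cx", "cy" (the principal point, pixels), "eye" and "orientation" of the camera in the world. Camera axes: x right, y up, looking along -z (the intrinsics and any distortion apply to the point x, -y, -z); pixel columns grow to the right and rows downward; lengths in mm; the calibration is good to about 2 mm. A picture is of the moment at which its call begins. get_calibration takes no time and is no camera call.
- r.hand_in(): hands the job in; it is judged then, once.
The state is a dict: "time": time; "joint_pos": joint angles; "qd": joint speeds; "joint_efforts": joint torques, N m; "tool_pos": TCP position; "tcp_rot": TCP orientation; "ft_force": force on the tool from outside, world axes, zero at the start; "wrist_torque": the same for the moment, N m; "finger_gap": finger opening in mm; "grip_force": force on a finger pad.
Only numpy, scipy, OpenCV 4.12 (cv2) and the standard library are available. Lean on these libraries where they do the work, as an engineer would, in place of code of your own. Each camera call takes 0.05 s, during which the arm holds its last target. There are 200 camera calls.

### The job

Check that the bottle lane runs freely: run your fingertips lightly along the curved row of nine rollers, from the open end to the end with the upright stop plate, so that every roller is turned towards the stop. Press gently, never pushing the sprung roller bed down onto its stops, then come away so that the bed springs back up. Grasp nothing, and leave the bottles standing beside the lane alone.

Things in the scene. Friction and masses are not known exactly. Their poses are not given: they have to be found in the camera images.
- lane: Curved roller lane fixed on the bench: white frame 92 mm wide, nine bare steel rollers (20 mm diameter, 60 mm long). Origin on the bench under the middle roller, z up. Roller middles lie on an arc of radius 180 mm centred 180 mm along the lane's -x, 24 mm apart: roller i (0-8) at angle (i-4)*0.1333 rad from +x towards +y. Open end at -y, stop plate at +y.
- first_top (a point): Top middle of the first roller (number 0, at the open end), 75 mm above the bench like all roller tops; sinks with the roller bed. The roller's axis is level and points at the arc's centre.
- middle_top (a point): Top middle of the middle roller (number 4), 75 mm above the bench; sinks with the roller bed. The side rails beside the rollers rise to 67 mm and the frame's cheeks to 55 mm, so nothing beside the rollers stands above them.
- last_top (a point): Top middle of the last roller (number 8, nearest the stop plate), 75 mm above the bench; sinks with the roller bed. Past it lies a fixed plate at 66 mm, then the stop plate.
- stop_top (a point): Top middle of the upright aluminium stop plate (92 mm wide, 8 mm thick, 100 mm high) across the lane's end, 45 mm along the arc past the middle of the last roller.
- cassette (a joint): How far the roller bed (all nine rollers with their side rails) is pressed down on its springs, m: 0 = up, at rest; 0.012 = hard down on its stops. It takes about 3 N to start and 0.5 N more per mm, about 9 N at the stops; it moves straight down and springs back up by itself.
- roller0 (a joint): Turn of roller number 0 (the first, at the open end), rad: 0 at the start, grows as its top moves towards the stop plate. Turns with very little drag and soon stops when let go.
- roller1 (a joint): Turn of roller number 1, rad: 0 at the start, grows as its top moves towards the stop plate. Turns with very little drag and soon stops when let go.
- roller2 (a joint): Turn of roller number 2, rad: 0 at the start, grows as its top moves towards the stop plate. Turns with very little drag and soon stops when let go.
- roller3 (a joint): Turn of roller number 3, rad: 0 at the start, grows as its top moves towards the stop plate. Turns with very little drag and soon stops when let go.
- roller4 (a joint): Turn of roller number 4, rad: 0 at the start, grows as its top moves towards the stop plate. Turns with very little drag and soon stops when let go.
- roller5 (a joint): Turn of roller number 5, rad: 0 at the start, grows as its top moves towards the stop plate. Turns with very little drag and soon stops when let go.
- roller6 (a joint): Turn of roller number 6, rad: 0 at the start, grows as its top moves towards the stop plate. Turns with very little drag and soon stops when let go.
- roller7 (a joint): Turn of roller number 7, rad: 0 at the start, grows as its top moves towards the stop plate. Turns with very little drag and soon stops when let go.
- roller8 (a joint): Turn of roller number 8 (the last, nearest the stop plate), rad: 0 at the start, grows as its top moves towards the stop plate. Turns with very little drag and soon stops when let go.
- square_flask: Loose filled perfume bottle, amber, 42 x 42 mm, 84 mm high with its brass sprayer, standing inside the lane's curve; origin under its centre. To be left alone.
- flat_flask: Loose filled perfume bottle, clear glass, 30 x 52 mm, 90 mm high with its brass sprayer, standing outside the lane's curve; origin under its centre. To be left alone.
- round_flask: Loose filled round perfume bottle, amber, 48 mm in diameter, 85 mm high, standing outside the curve near the open end; origin under its centre. To be left alone.

How it is judged (in metres and radians):
On the way, in this order (a step that is already met when the one before it is completed fails the run):
1. with the fingers on the lane, the first roller has been turned towards the stop by 0.3 rad (value of joint roller0 above 0.3 rad and contact force between the fingers and lane above 0.1 N).
2. after that, with the fingers on the lane, the middle roller has been turned towards the stop by 0.3 rad (value of joint roller4 above 0.3 rad and contact force between the fingers and lane above 0.1 N).
3. after that, with the fingers on the lane, the last roller has been turned towards the stop by 0.3 rad (value of joint roller8 above 0.3 rad and contact force between the fingers and lane above 0.1 N).
At the end, for the whole second after the job is handed in: All nine rollers have been turned at least 0.3 rad (3 mm at the rim) towards the stop plate, the roller bed is back up to within 2 mm, and the three bottles stand within 15 mm of where they were, upright within 20 degrees (value of joint each of roller0, roller1, roller2, roller3, roller4, roller5, roller6, roller7, roller8 above 0.3 rad and value of joint cassette below 0.002 m and not (distance of any of square_flask, flat_flask, round_flask from where it was at the start of the episode above 0.015 m or angle between any of square_flask, flat_flask, round_flask's own z axis and vertical above 0.35 rad)); the robot touches nothing.
It fails at once if the roller bed is pressed onto its stops (more than 11 mm down) (value of joint cassette above 0.011 m).
It fails at once if the fingers press on the lane with more than 25 N (contact force between the fingers and lane above 25 N).
It fails at once if a bottle beside the lane is moved more than 15 mm, lifted, or tipped more than 20 degrees (distance of any of square_flask, flat_flask, round_flask from where it was at the start of the episode above 0.015 m or angle between any of square_flask, flat_flask, round_flask's own z axis and vertical above 0.35 rad).
It also fails if it takes over 38 s, if anything falls off the work surface, if the arm or the gripper's body presses on something with over 40 N, if the wrist force passes 120 N, or if a joint passes its speed limit or range.

## Working session

There is one attempt and no reset: what is moved stays moved. The work goes in short steps, Python scripts to look and compute and a tool call to move; the robot and the scene stay as the last step left them, time stands still between calls to the robot, and variables do not carry over. Pictures are saved under pics/ and viewed, at most 10 in all, crops included, and the job is handed in when it is done.

Besides the shell and the picture viewer there is one more tool, called as name(argument=value, ...), one argument or row to a line, values as JSON. step_arm: Moves the arm, as the interface text tells. Its arguments: {"type":"object","properties":{"rows":{"type":"array"},"fingers":{"type":"number"},"squeeze":{"type":"number"}},"required":["rows"]}

```bash
mkdir -p pics; ls; python3 - <<'E'
from bench import r,snapshot,get_calibration
import cv2
for n in("scene","top"):
    cv2.imwrite(f"pics/{n}0.png",snapshot(n)); print(n,get_calibration(n))
s=r.sense(); print(s)
E
```

```text
pics
scene {'fovy': 47.70012369354524, 'cx': 252.05804277901123, 'cy': 190.2737270559407, 'eye': array([976.90035624, 556.49253114, 660.48023867]), 'orientation': array([ 49.01786136,  -0.5773406 , 144.40737374])}
top {'fovy': 51.74336333485264, 'cx': 247.8410084947267, 'cy': 197.97104048337619, 'eye': array([519.38388627,  24.84696122, 781.03560761]), 'orientation': array([  7.94626031,  -1.73241371, -89.72765981])}
{'time': 0.1, 'joint_pos': array([-6.85482217e+01,  7.50993805e+00,  8.53235327e+01,  2.42949921e-04,
        8.72613127e+01, -4.89270142e+00]), 'qd': array([ 0.09026832, -0.04652886, -0.17572545,  0.03777116, -0.08353025,
       -0.08194049]), 'joint_efforts': array([ 2.98145780e-03, -5.70949388e+01, -5.01942337e+01, -4.91044739e-05,
        8.21196969e-03,  1.01693178e-05]), 'tool_pos': array([ 266.11027285, -537.22855642,  241.35337632]), 'tcp_rot': array([-1.79905583e+02, -8.32584526e-03,  2.63444610e+01]), 'ft_force': array([ 0.36792933, -0.41022308,  0.33961188]), 'wrist_torque': array([-0.00340043,  0.00367999, -0.01314203]), 'grip_force': 0.0, 'finger_gap': 85.35145119316617}
```

View pics/top0.png

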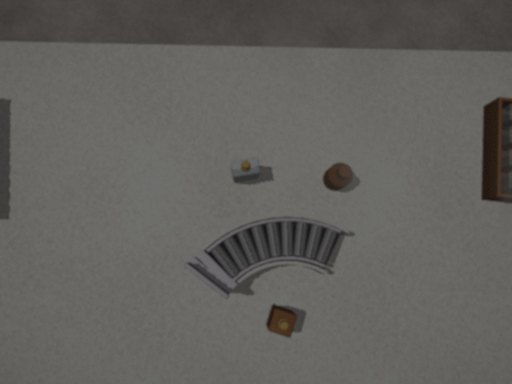

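View pics/scene0.png

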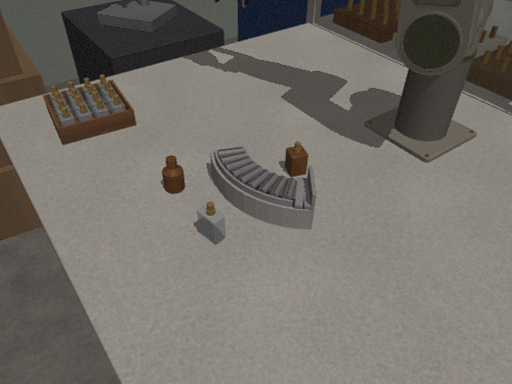

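The top view shows the lane arc from the open end at about (335,248) to the stop plate at about (210,278). The bottles are at about (245,168), (340,176) and (283,321). The scene view shows the same layout. Next I'll zoom in on the lane.

```bash
cat > h.py <<'E'
import numpy as np, cv2
from scipy.spatial.transform import Rotation as R
from bench import r,snapshot,get_calibration
def cam(n):
    c=get_calibration(n); f=192/np.tan(np.radians(c['fovy']/2))
    return c,f,R.from_euler('xyz',c['orientation'],degrees=True).as_matrix()
def ray(n,px,z):
    c,f,M=cam(n); px=np.atleast_2d(px).astype(float)
    d=np.c_[(px[:,0]-c['cx'])/f,-(px[:,1]-c['cy'])/f,-np.ones(len(px))]@M.T
    return c['eye']+d*((z-c['eye'][2])/d[:,2])[:,None]
def proj(n,P):
    c,f,M=cam(n); q=(np.atleast_2d(P)-c['eye'])@M
    return np.c_[c['cx']-f*q[:,0]/q[:,2], c['cy']+f*q[:,1]/q[:,2]]
E
python3 - <<'E'
from h import *
im=cv2.imread("pics/top0.png")
c=im[205:305,180:360]; c=cv2.resize(c,None,fx=4.4,fy=4.4,interpolation=cv2.INTER_CUBIC)
c=cv2.convertScaleAbs(c,alpha=1.7); cv2.imwrite("pics/crop0.png",c)
im=cv2.imread("pics/scene0.png")
c=im[135:235,190:335]; c=cv2.resize(c,None,fx=5.4,fy=5.4,interpolation=cv2.INTER_CUBIC)
cv2.imwrite("pics/crop1.png",cv2.convertScaleAbs(c,alpha=1.5))
print(ray("top",[[335,248],[210,278],[270,240]],75))
E
```

```text
[[ 529.46029342 -151.85004927   75.        ]
 [ 476.31827385   69.42903918   75.        ]
 [ 542.9774761   -35.81589503   75.        ]]
```

View pics/crop0.png

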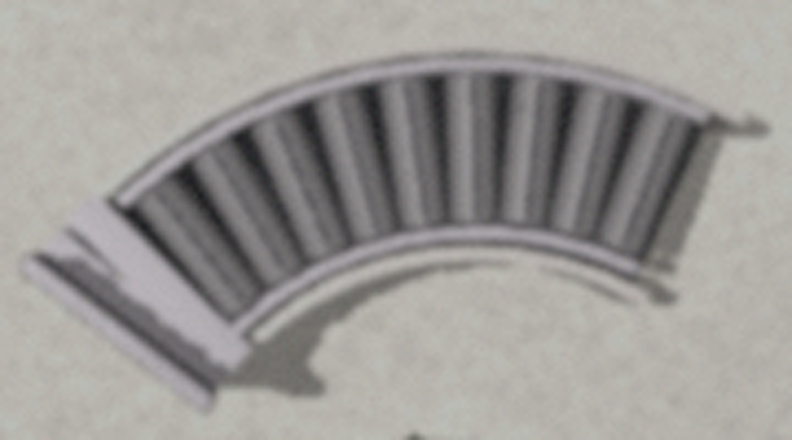

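View pics/crop1.png

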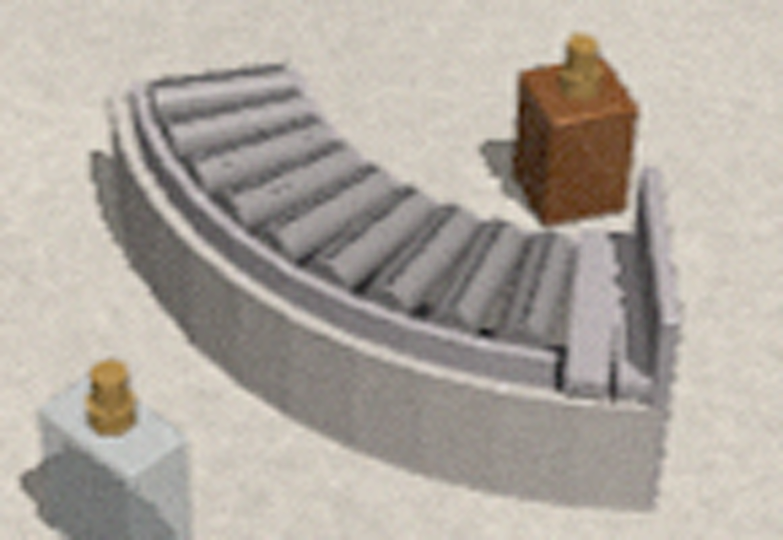

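Crop 0 shows nine rollers clearly. Roller 0 is at about (648,184), roller 4 at (417,157), roller 8 at (200,252), and the stop plate's top runs from (28,262) to (208,402). I'll fit the lane pose to the roller ends and check it against the scene view.

```bash
cat >> h.py <<'E'
def lane(p,i,rad=180.,z=75.):
    a=(np.asarray(i,float)-4)*.13333; q=np.c_[rad*np.cos(a)-180,rad*np.sin(a)]
    c,s=np.cos(p[2]),np.sin(p[2]); return np.c_[p[0]+c*q[:,0]-s*q[:,1],p[1]+s*q[:,0]+c*q[:,1],np.full(len(q),z)]
E
python3 - <<'E'
from h import *
from scipy.optimize import least_squares
# crop0 pixel marks of roller crest ends: outer / inner
o=np.array([[672,113],[608,95],[541,85],[475,80],[407,88],[337,102],[272,124],[208,154],[157,193]])
n=np.array([[625,252],[577,236],[525,225],[475,220],[427,223],[375,232],[328,248],[283,272],[237,308]])
f=lambda c:(np.asarray(c,float)+.5)/4.4-.5+[180,205]
i=np.arange(9)
P=np.r_[ray("top",f(o),73)[:,:2],ray("top",f(n),73)[:,:2]]
res=lambda p:(np.r_[lane(p,i,210),lane(p,i,150)][:,:2]-P).ravel()
s=least_squares(res,[550,-30,.2]); p=s.x
print(p,np.degrees(p[2]),np.sqrt(np.mean(s.fun**2))); print(s.fun.reshape(-1,2).round(1))
st=ray("top",f([[28,262],[208,402]]),100)[:,:2]; print("stop mid",st.mean(0),"len",np.linalg.norm(st[0]-st[1]),"pred",lane(p,[4+(4*24+45)/24.]))
np.save("p.npy",p)
print(lane(p,i).round(1))
top=cv2.imread("pics/top0.png");sc=cv2.imread("pics/scene0.png");out=[]
for nm,im,(x0,y0,w,h,k) in(("top",top,(180,205,180,100,4.4)),("scene",sc,(190,135,145,100,5))):
    c=cv2.resize(im[y0:y0+h,x0:x0+w],None,fx=k,fy=k,interpolation=cv2.INTER_CUBIC);c=cv2.convertScaleAbs(c,alpha=1.5)
    for rad,col in((210,(0,0,255)),(180,(0,255,0)),(150,(255,0,0))):
        for u in (proj(nm,lane(p,i,rad))-[x0,y0]+.5)*k: cv2.circle(c,tuple(int(v) for v in u),3,col,-1)
    a=lane(p,[4+141/24]*2,180,100); 
    for rad in(134,226):
        u=(proj(nm,lane(p,[4+141/24],rad,100))-[x0,y0]+.5)*k; cv2.circle(c,tuple(int(v) for v in u[0]),3,(0,255,255),-1)
    cv2.imwrite(f"pics/chk_{nm}.png",c)
E
```

```text
[ 5.43641195e+02 -4.30087392e+01  1.46676122e-01] 8.403922765837272 1.640342471536414
[[-1.  -0.1]
 [ 0.6  0.3]
 [ 1.9  0.3]
 [ 1.6  1.2]
 [ 2.8  1.2]
 [ 2.8  0. ]
 [ 2.4 -0. ]
 [ 1.7 -1. ]
 [ 1.3  1.6]
 [-0.4  2. ]
 [-0.4  1.6]
 [-1.   0.2]
 [-1.8 -0.1]
 [-2.1  0.4]
 [-2.7 -1.1]
 [-3.  -1.3]
 [-2.7 -1.6]
 [ 0.1 -3.5]]
stop mid [474.50898503  73.91818207] len 87.18434821554044 pred [[473.1855542   74.97462368  75.        ]]
[[ 532.3 -137.2   75. ]
 [ 539.8 -114.4   75. ]
 [ 544.3  -90.9   75. ]
 [ 545.6  -66.9   75. ]
 [ 543.6  -43.    75. ]
 [ 538.6  -19.6   75. ]
 [ 530.4    3.    75. ]
 [ 519.3   24.3   75. ]
 [ 505.5   43.9   75. ]]
```

View pics/chk_top.png

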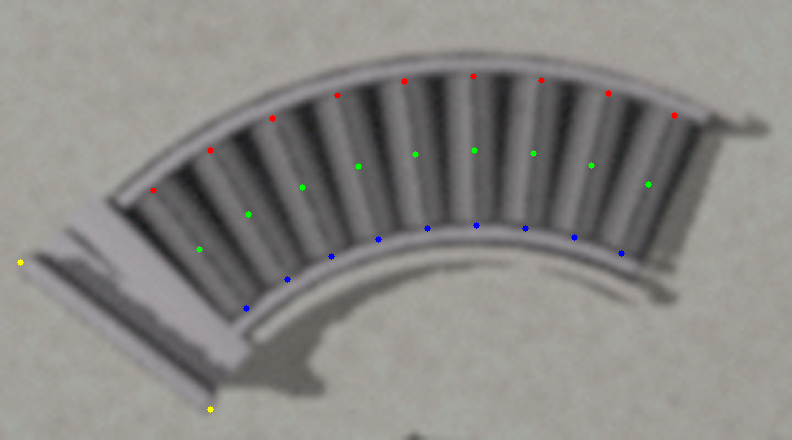

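View pics/chk_scene.png

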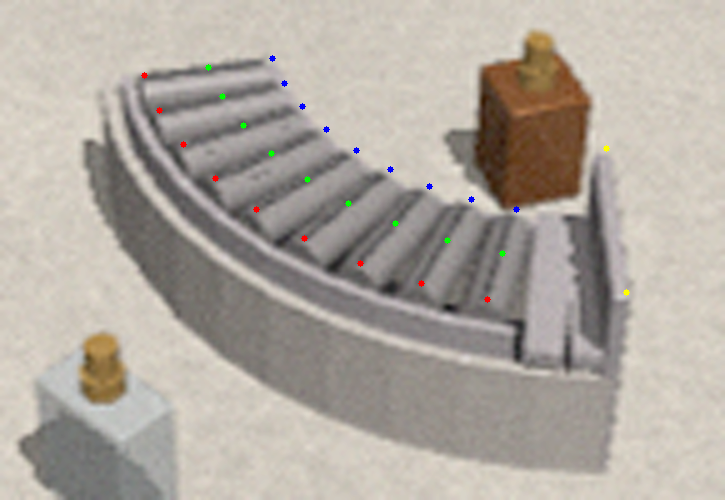

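The fit agrees in both views: stop plate middle predicted within 2 mm, scene dots within about 5 mm, and on the crests in the top view. Now I'll plan the approach rows.

```bash
cat >> h.py <<'E'
def rows(c,wp):   # c: commanded x,y,z,yaw(deg); wp: same kind -> tool-frame rows
    M=R.from_euler('xyz',[180,0,c[3]],degrees=True).as_matrix()
    return [[list((M.T@(np.array(w[:3])-c[:3])).round(1)),round(c[3]-w[3],1)] for w in wp]
E
python3 - <<'E'
from h import *
p=np.load("p.npy")
c=np.array([266.28,-537.68,242.29,26.34])
g=lane(p,[-.25],180)[0]; yaw=np.degrees(p[2])-4.25*7.639
print(g,yaw, rows(c,[[g[0],g[1],z,yaw] for z in(242.3,130)]))
E
```

```text
[ 529.93171908 -142.70887489   75.        ] -24.061827234162728 [[[np.float64(411.5), np.float64(-237.0), np.float64(-0.0)], np.float64(50.4)], [[np.float64(411.5), np.float64(-237.0), np.float64(112.3)], np.float64(50.4)]]
```

step_arm(
  rows=[
    [[10,-6,0],1],
    [[41,-24,0],5],
    [[82,-47,0],10],
    [[123,-71,0],15],
    [[164,-94,0],20],
    [[205,-118,0],25],
    [[246,-142,0],30],
    [[288,-166,0],35],
    [[329,-190,0],40],
    [[370,-213,0],45],
    [[400,-230,0],49],
    [[411.5,-237,0],50.4],
  ],
  fingers=0,
  squeeze=20,
)

```text
time: 1.3
tool_pos: [531.0, -139.5, 241.7]
tcp_rot: [-180.0, 0.1, -24.0]
ft_force: [-0.8, -0.0, 0.4]
finger_gap: 0.2
grip_force: 0.0
```

Now I'll descend in place, down 130 mm to a commanded TCP z of about 112, which puts the tips at about 101.

step_arm(
  rows=[
    [[0,0,10],0],
    [[0,0,35],0],
    [[0,0,65],0],
    [[0,0,95],0],
    [[0,0,118],0],
    [[0,0,130],0],
    [[0,0,130],0],
    [[0,0,130],0],
  ],
)

```text
time: 2.1
tool_pos: [530.0, -143.3, 112.9]
tcp_rot: [180.0, -0.0, -24.1]
ft_force: [-0.6, -0.9, -0.1]
finger_gap: -0.1
grip_force: 0.0
```

```bash
python3 - <<'E'
from h import *
s=r.sense(); print(s['tool_pos'],s['tcp_rot'],s['ft_force'],s['finger_gap'])
ims={n:snapshot(n) for n in("top","scene")}
p=np.load("p.npy"); o=[]
for n,(x0,y0) in(("top",(260,190)),("scene",(170,70))):
    c=cv2.resize(ims[n][y0:y0+110,x0:x0+90],None,fx=4.4,fy=4.4,interpolation=cv2.INTER_CUBIC); o.append(cv2.convertScaleAbs(c,alpha=1.5))
cv2.imwrite("pics/over0.png",cv2.hconcat(o))
E
```

```text
[ 529.97371522 -143.30549627  112.90236815] [ 1.79994030e+02 -2.96531793e-02 -2.40709849e+01] [-0.58043983 -0.88669384 -0.10818765] -0.05207833181570904
```

View pics/over0.png

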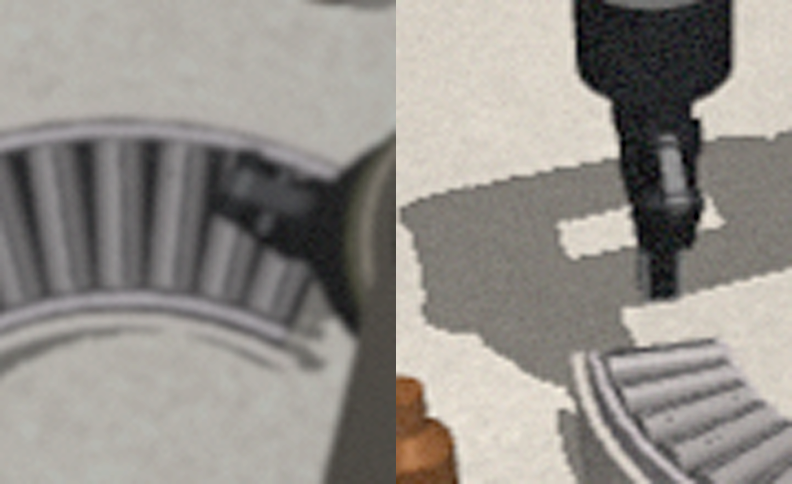

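The top view shows the fingers over the open end at mid-lane. The scene view shows the tip at about (229,138), just above roller 0 and clear of the bottles. I'll go down slowly until it touches.

step_arm(
  rows=[
    [[0,0,8],0],
    [[0,0,18],0],
    [[0,0,23],0],
    [[0,0,25],0],
    [[0,0,26],0],
    [[0,0,27],0],
    [[0,0,28],0],
    [[0,0,28.5],0],
    [[0,0,28.5],0],
  ],
)

```text
time: 3.1
tool_pos: [530.1, -142.7, 84.1]
tcp_rot: [-180.0, -0.0, -24.1]
ft_force: [-1.9, 0.7, 4.5]
finger_gap: 0.2
grip_force: 1.9
```

```bash
python3 - <<'E'
from h import *
p=np.load("p.npy"); print(proj("scene",[530,-143.3,102]))
s=r.sense(); print(s['tool_pos'],s['ft_force'])
c=np.array([529.93,-142.71,83.79,-24.06])
i=np.arange(-.25,8.46,.25); P=lane(p,i)
w=[[a[0],a[1],c[2],np.degrees(p[2])+(k-4)*7.639] for a,k in zip(P,i)]
for a in range(0,36,12):
    b=w[a]; 
    for k,q in zip(i[a+1:],rows(np.array(b),w[a+1:a+13])): print(k,[float(v) for v in q[0]],float(q[1]))
E
```

```text
[[230.38107278 136.62401819]]
[ 530.05654634 -142.74665812   84.06716947] [-1.87840757  0.73838514  4.54169167]
0.0 [-0.1, -6.0, -0.0] -1.9
0.25 [-0.4, -12.0, -0.0] -3.8
0.5 [-0.9, -18.0, -0.0] -5.7
0.75 [-1.6, -23.9, -0.0] -7.6
1.0 [-2.5, -29.9, -0.0] -9.5
1.25 [-3.6, -35.8, -0.0] -11.5
1.5 [-4.9, -41.6, -0.0] -13.4
1.75 [-6.4, -47.4, -0.0] -15.3
2.0 [-8.0, -53.2, -0.0] -17.2
2.25 [-9.9, -58.9, -0.0] -19.1
2.5 [-12.0, -64.5, -0.0] -21.0
2.75 [-14.2, -70.1, -0.0] -22.9
3.0 [-0.1, -6.0, -0.0] -1.9
3.25 [-0.4, -12.0, -0.0] -3.8
3.5 [-0.9, -18.0, -0.0] -5.7
3.75 [-1.6, -23.9, -0.0] -7.6
4.0 [-2.5, -29.9, -0.0] -9.5
4.25 [-3.6, -35.8, -0.0] -11.5
4.5 [-4.9, -41.6, -0.0] -13.4
4.75 [-6.4, -47.4, -0.0] -15.3
5.0 [-8.0, -53.2, -0.0] -17.2
5.25 [-9.9, -58.9, -0.0] -19.1
5.5 [-12.0, -64.5, -0.0] -21.0
5.75 [-14.2, -70.1, -0.0] -22.9
6.0 [-0.1, -6.0, -0.0] -1.9
6.25 [-0.4, -12.0, -0.0] -3.8
6.5 [-0.9, -18.0, -0.0] -5.7
6.75 [-1.6, -23.9, -0.0] -7.6
7.0 [-2.5, -29.9, -0.0] -9.5
7.25 [-3.6, -35.8, -0.0] -11.5
7.5 [-4.9, -41.6, -0.0] -13.4
7.75 [-6.4, -47.4, -0.0] -15.3
8.0 [-8.0, -53.2, -0.0] -17.2
8.25 [-9.9, -58.9, -0.0] -19.1
```

The fingers are in contact at about 4 N, as predicted for roughly 2 mm of bed travel. Now the sweep, going 1.5 mm deeper at first.

step_arm(
  rows=[
    [[0,-6,0.5],-1.9],
    [[-0.4,-12,1],-3.8],
    [[-0.9,-18,1.5],-5.7],
    [[-1.6,-24,1.5],-7.6],
    [[-2.5,-30,1.5],-9.5],
    [[-3.6,-36,1.5],-11.5],
    [[-4.9,-41.6,1.5],-13.4],
    [[-6.4,-47.4,1.5],-15.3],
    [[-8,-53.2,1.5],-17.2],
    [[-9.9,-59,1.5],-19.1],
    [[-12,-64.5,1.5],-21],
    [[-14.2,-70,1.5],-23],
  ],
)

```text
time: 4.3
tool_pos: [545.4, -72.6, 82.3]
tcp_rot: [180.0, 0.0, -0.9]
ft_force: [0.2, 0.6, 4.9]
finger_gap: -0.0
grip_force: 2.3
```

step_arm(
  rows=[
    [[0,-6,0],-1.9],
    [[-0.4,-12,0],-3.8],
    [[-0.9,-18,0],-5.7],
    [[-1.6,-24,0],-7.6],
    [[-2.5,-30,0],-9.5],
    [[-3.6,-36,0],-11.5],
    [[-4.9,-41.6,0],-13.4],
    [[-6.4,-47.4,0],-15.3],
    [[-8,-53.2,0],-17.2],
    [[-9.9,-59,0],-19.1],
    [[-12,-64.5,0],-21],
    [[-14.2,-70,0],-23],
  ],
)

```text
time: 5.5
tool_pos: [532.4, -2.4, 82.3]
tcp_rot: [180.0, -0.0, 22.1]
ft_force: [-0.4, -0.3, 4.7]
finger_gap: 0.1
grip_force: 2.3
```

step_arm(
  rows=[
    [[0,-6,0],-1.9],
    [[-0.4,-12,0],-3.8],
    [[-0.9,-18,0],-5.7],
    [[-1.6,-24,0],-7.6],
    [[-2.5,-30,0],-9.5],
    [[-3.6,-36,0],-11.5],
    [[-4.9,-41.6,0],-13.4],
    [[-6.4,-47.4,0],-15.3],
    [[-8,-53.2,0],-17.2],
    [[-9.9,-59,0],-19.1],
    [[-11.2,-62,0],-20.2],
  ],
)

```text
time: 6.6
tool_pos: [498.4, 51.4, 82.2]
tcp_rot: [-180.0, -0.0, 42.3]
ft_force: [-0.2, 1.7, 4.4]
finger_gap: -0.4
grip_force: 2.1
```

step_arm(
  rows=[
    [[0,0,-2],0],
    [[0,0,-8],0],
    [[0,0,-25],0],
    [[0,0,-55],0],
    [[0,0,-90],0],
    [[0,0,-115],0],
    [[0,0,-120],0],
    [[0,0,-120],0],
    [[0,0,-120],0],
  ],
)

```text
time: 7.5
tool_pos: [498.2, 50.4, 200.7]
tcp_rot: [-179.9, 0.1, 42.1]
ft_force: [0.6, 0.8, -0.1]
finger_gap: -0.1
grip_force: 0.0
```

```bash
python3 - <<'E'
from h import *
s=r.sense(); print(s['time'],s['tool_pos'],s['ft_force'])
a=cv2.imread("pics/scene0.png"); b=snapshot("scene"); 
c=[cv2.convertScaleAbs(cv2.resize(x[125:245,155:335],None,fx=2.2*2,fy=2.2*2,interpolation=cv2.INTER_CUBIC),alpha=1.5) for x in (b,)]
cv2.imwrite("pics/end.png",c[0])
E
```

```text
7.5 [498.17075532  50.40070603 200.72538515] [ 0.61753251  0.75931399 -0.05194702]
```

View pics/end.png

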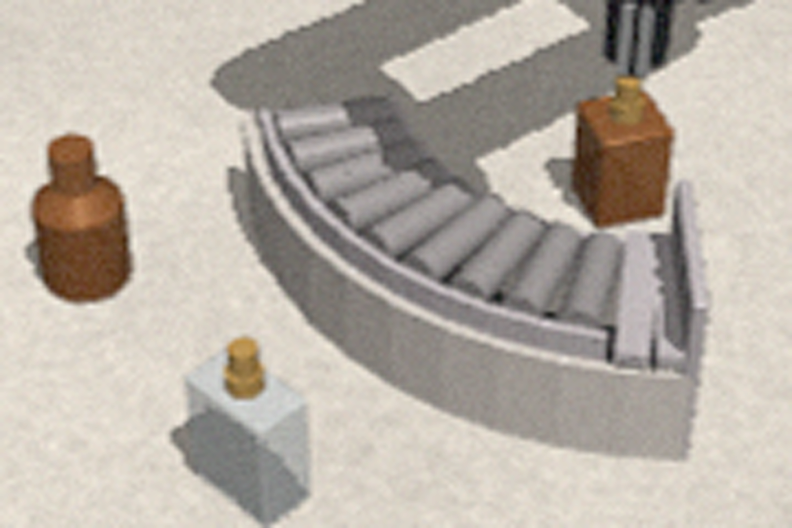

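The bed is back up, the three bottles stand where they were, and the gripper tip at about (637,70) in this crop is well clear in the air. I'll hand in.

```bash
python3 -c "
from bench import r
print(r.hand_in())"
```

```text
the job is handed in; nothing more can be done
None
```

I swept the shut fingertips along all nine rollers from the open end to the stop at about 4.5–5 N, lifted clear with the bed back up and the bottles undisturbed, and handed the job in at about 7.6 s; roller turns could not be measured directly and no verdict was returned.

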